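Refit the hob knob and hold it pressed in

ROBOT

A 6-joint arm with a two-finger parallel gripper is mounted at the origin on the work surface. World frame = base frame: x ahead of the robot, y to its left, z up, the work surface at z = 0. Lengths are in mm, angles in rad, forces in N, time in s.
With the tool pointing down it reaches from about 275 to 1000 mm from the base axis. Payload 8.4 kg.
Tool frame: the origin (TCP) lies midway between the tips of the shut fingers; the grasp point (between the pads) lies 19 mm behind it; z points along the fingers, y is the line along which they close (so a half turn about z gives the same grasp; the last joint's range is limited). The gripper opens to 85 mm and grips with 20 to 120 N. Pads are 22 mm wide; open, the fingers measure 114 mm over their backs; the gripper's body (76 mm by 85 mm) begins 54 mm behind the grasp point. The pads swing forward as they close: fully open they stand 13 mm farther back than shut.
Start: joints at [-1.326, 0.353, 1.633, -0, 1.155, -0.002], TCP at [152.687, -606.065, 231.281] pointing down, gripper open.
Joint ranges: [-2.63, 2.63], [-0.92, 2.1], [0.06, 2.66], [-1.3, 4.44], [0, 2.69], [-3.02, 3.02]. Speed limits (rad/s): [2.22, 2.22, 2.79, 3.14, 3.14, 3.14].

INTERFACE

Orientations are given as [roll, pitch, yaw] about the fixed x, y, z axes, in that order (R = Rz(yaw) Ry(pitch) Rx(roll)).
In Python, from rig import * gives the robot as it stands.
- The arm moves only by the shell command python3 -m jog 'ROWS' [FORCE]. ROWS is JSON, a list of rows, each an object of numbers: "x", "y", "z": the shift along the tool's x, y, z in cm; "spin": the turn about the tool's z in rad; "grip": the closure, from 0 (fully open) to 1 (shut). In form: [{"x": .., "y": .., "z": .., "spin": .., "grip": ..}, ...]. A call has 1 to 20 rows; each row shifts and turns the commanded pose from where the row before left it, along the tool's axes as they then stand; what a row does not reach is not made up. A row lasts 1/12 s, in which the tool goes at most 41.7 mm and 7.16 degrees, less where a joint would pass 70% of its speed; a pose out of reach is approached as far as the arm can. A call with a gripper value outside its range is refused whole. The fingers move at their own pace and stop on an object; FORCE is the grip in N (left out, the last holds). Time passes only in rows, so rows that do not move let the fingers close. It gives the time, the measured TCP pose, the force, the opening and the grip force at its end, in the units of the state.
- sense(): the state, without advancing time (a new reading comes with each control period).
- grab_frame(name): name is "scene" or "top" or "wrist"; returns a dict with "pixels" (420x560x3 uint8, blue, green, red), "camera_matrix" (3x3 intrinsics, pixels), "rvec" (rotation vector, rad) and "tvec" (3), from world to camera coordinates, as OpenCV has them; the wrist camera has in their place "T_tool_cam" (4x4, takes a point from camera to tool coordinates, whose origin is the TCP and whose axes are the flange's). Camera axes: x right, y down, z forward; pixel columns grow to the right and rows downward; lengths in mm; the calibration is good to about 2 mm. A picture is of the moment at which its call begins: read the wrist's pose just before it. There is no depth.
- sign_off(): hands the job in; it is judged then, once.
The state is a dict: "clock": time; "qpos": joint angles; "qvel": joint speeds; "joint_efforts": joint torques, N m; "eef_pos": TCP position; "tcp_rot": TCP orientation; "contact_force": force on the tool from outside, world axes, zero at the start; "wrist_torque": the same for the moment, N m; "opening": opening from 0.0 (shut) to 1.0 (fully open); "grasp_force": force on a finger pad.
Only numpy, scipy, OpenCV 4.12 (cv2) and the standard library are available. Lean on these libraries where they do the work, as an engineer would, in place of code of your own. Each camera call takes 0.05 s, during which the arm holds its last target. There are 200 camera calls.

TASK

The control knob has come off the small gas hob and stands on the worktop. Pick it up, turn it so that the flat in its bore matches the flat of the D-shaped valve stem, push it fully home on the stem, then press knob and stem all the way in against the spring, as one does while the flame catches, and finish still holding it pressed in. Leave the other things on the worktop where they are.

Things in the scene. Friction and masses are not known exactly. Their poses are not given: they have to be found in the camera images.
- knob_centre (a point): Loose black plastic control knob, 60 g, 38 mm tall, upright, bore underneath. From above: a bar 26 mm wide, its flat parallel sides (grip across these) running 20 mm either way from the axis, with square tail and pointed nose (a thin pale line leads to it). This point: on the bore's axis half-way up, 19 mm above the underside. x along the bar to the nose, y across it, z up
- knob_nose (a point): Tip of the knob's pointed nose, 38 mm from the axis along the knob's x, half-way up
- knob_mouth (a point): Mouth of the knob's bore, centre of its underside. The bore is 20 mm deep, 13.6 mm in diameter, with one flat 3.8 mm from the axis on the nose side (+x): 0.8 mm clearance all round on the stem
- stem_top (a point): Centre of the top of the hob's bare valve stem: upright brass rod, 12 mm in diameter, with one flat 3 mm from the axis on this point's +x side (z up), rim chamfered 1.5 mm. At rest 28 mm out of the hob's top, 90 mm above the worktop. It cannot turn. The knob goes on nose to the flat's side (x along x within about 0.1 rad, else it is blocked); fully home its centre is 1 mm below this point
- stem (a joint): How far the valve stem is pressed straight down, m: 0 at rest, 0.006 at its stop. The spring pushes back with 6 N at rest, 12 N at the stop, and lifts stem and knob again when let go. At the stop the knob's underside is 2 mm above the hob's top
- hob: White hob with steel top, fixed, 300 x 280 mm, top 62 mm above the worktop. Origin under its centre, on the worktop; x from its front edge (robot's side) to the back. The stem stands 105 mm in front of the centre. The burner's four-armed pan rest, up to 92 mm above the worktop, is centred 50 mm behind the centre, radius 84 mm
- spice_jar_mid (a point): Bystander: small spice jar, 44 mm in diameter, 95 mm tall; half-way up
- tin_mid (a point): Bystander: low round steel tin, 68 mm in diameter, 40 mm tall; half-way up
- salt_mid (a point): Bystander: card salt canister, 74 mm in diameter, 170 mm tall; half-way up
- oil_mid (a point): Bystander: glass oil bottle, 56 mm in diameter, 230 mm tall; half-way up
- mill_mid (a point): Bystander: wooden pepper mill, 54 mm in diameter, 175 mm tall; half-way up
- mug_mid (a point): Bystander: white mug, 80 mm in diameter, 90 mm tall; half-way up
There are look-alikes about, which are no part of the job. Of the things shaped like the part that bears knob_centre, the black one is meant.

How it is judged:
By the outcome, as a careful person would: the job done as asked, in the order asked, and still so for the second after the job is handed in, while the arm keeps its last pose, push and grip.
It also fails if it takes over 48 s, if anything falls off the work surface, if the arm or the gripper's body presses on something with over 40 N, if the wrist force passes 120 N, or if a joint passes its speed limit or range.

## Working session

There is one attempt and no reset: what is moved stays moved. The work goes in short steps, Python scripts to look and compute and a shell command to move; the robot and the scene stay as the last step left them, time stands still between calls to the robot, and variables do not carry over. Pictures are saved under pics/ and viewed, at most 10 in all, crops included, and the job is handed in when it is done.

```bash
ls; mkdir -p pics; cat > h.py <<'E'
from rig import *
import cv2, numpy as np
from scipy.spatial.transform import Rotation as R
def cam(name):
    s=sense(); f=grab_frame(name); K=np.array(f["camera_matrix"],float)
    if "T_tool_cam" in f:
        T=np.eye(4); T[:3,:3]=R.from_euler("xyz",s["tcp_rot"]).as_matrix(); T[:3,3]=s["eef_pos"]
        W=T@np.array(f["T_tool_cam"])
    else:
        W=np.eye(4); r=cv2.Rodrigues(np.array(f["rvec"],float))[0]
        W[:3,:3]=r.T; W[:3,3]=-r.T@np.array(f["tvec"],float).ravel()
    return np.array(f["pixels"]),K,W
def ray(K,W,uv,z):
    d=W[:3,:3]@np.linalg.inv(K)@np.array([uv[0],uv[1],1.]); o=W[:3,3]
    return o+d*(z-o[2])/d[2]
def proj(K,W,P):
    p=np.linalg.inv(W)@np.append(P,1.); p=K@p[:3]; return p[:2]/p[2]
E
python3 - <<'E'
from h import *
print(sense())
a=cam("scene");b=cam("top")
for n,(i,K,W) in dict(scene=a,top=b).items():
    cv2.imwrite(f"pics/{n}0.png",cv2.resize(i,None,fx=1.4,fy=1.4)); print(W[:3,3].round())
E
```

```text
pics
{'clock': 0.0, 'qpos': array([-1.32640119e+00,  3.53629020e-01,  1.63412265e+00,  2.74111769e-05,
        1.15520872e+00, -2.39589319e-03]), 'qvel': array([ 0.00022766, -0.00040029, -0.00099646,  0.00068806,  0.00152021,
       -0.00117443]), 'joint_efforts': array([-2.75895827e-04, -6.05259776e+01, -3.42065549e+01,  2.05652566e-05,
        9.35460470e-03, -2.55649871e-05]), 'eef_pos': array([ 152.58026148, -605.60351798,  230.57854646]), 'tcp_rot': array([-3.14022499e+00, -2.83396213e-05,  2.46779931e-01]), 'contact_force': array([-0.16573496, -0.13132986, -0.32335904]), 'wrist_torque': array([-0.03911565,  0.00730241,  0.01157405]), 'grasp_force': 0.0, 'opening': 0.9990564975071962}
[964. 273. 703.]
[ 473.  -62. 1282.]
```

View pics/top0.png

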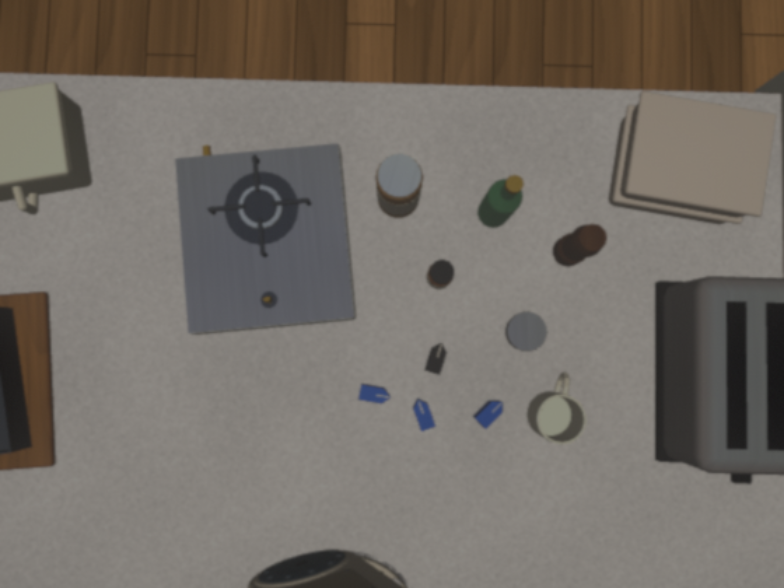

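View pics/scene0.png

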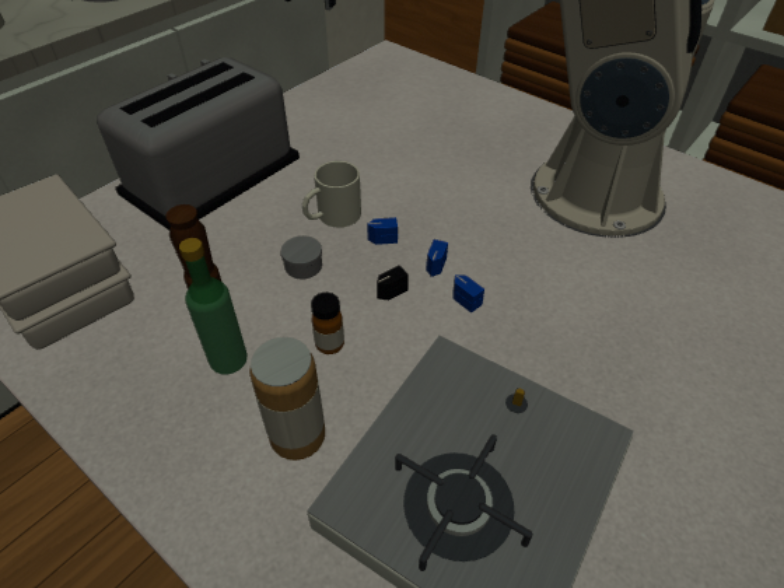

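Candidates (1.4x top picture): black knob at (436,359), with a pale line towards its nose. The blue look-alikes are at (374,394), (424,415) and (489,413), and the black jar lid is at (441,273). I choose the black one at (436,359). The stem is at (267,299).

```bash
python3 - <<'E'
from h import *
i,K,W=cam("top")
c=i[215:300,235:365]; 
h=cv2.cvtColor(i,cv2.COLOR_BGR2HSV); g=i.max(2)
m=np.zeros(g.shape,np.uint8); m[235:275,295:330]=(g[235:275,295:330]<60)*255
cs,_=cv2.findContours(m,0,1); k=max(cs,key=cv2.contourArea)
r=cv2.minAreaRect(k); M=cv2.moments(k); cen=(M['m10']/M['m00'],M['m01']/M['m00'])
print(r,cen,cv2.contourArea(k),ray(K,W,cen,30)); b=cv2.boxPoints(r); print([ray(K,W,p,38).round(0) for p in b])
print("stem",ray(K,W,(267/1.4,299/1.4),90))
# hob corners
for p in [(177,158),(339,145),(355,318),(190,333)]: print(ray(K,W,np.array(p)/1.4,62).round())
d=cv2.resize(i[225:305,170:330],None,fx=4,fy=4,interpolation=2)
cv2.imwrite("pics/crop1.png",np.clip(d*1.8,0,255).astype(np.uint8))
E
```

```text
((310.9500427246094, 256.6500244140625), (9.17060375213623, 16.443843841552734), 18.43494987487793) (310.41166666666663, 258.0883333333333) 100.0 [ 453.99729313 -138.55748458   30.        ]
[array([ 442., -123.,   38.]), array([ 479., -135.,   38.]), array([ 473., -155.,   38.]), array([ 436., -144.,   38.])]
stem [548.98695985 139.897236    90.        ]
[785. 305.  62.]
[815.  33.  62.]
[523.  -3.  62.]
[491. 270.  62.]
```

View pics/crop1.png

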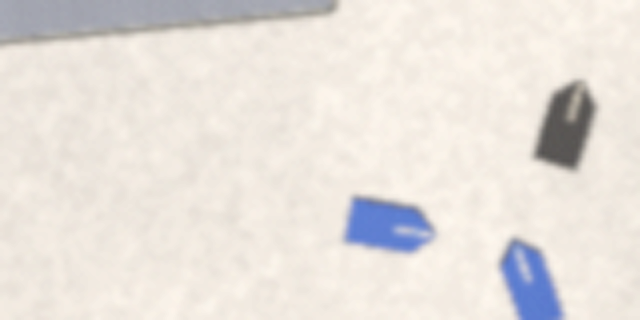

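The crop confirms the choice: the black knob is at crop (568,125), nose at (580,82), yaw about -0.28. I'll go above it.

```bash
python3 -m jog '[{"spin":0.106},{"spin":0.106},{"spin":0.106},{"spin":0.106},{"spin":0.106},{"x":-1,"y":-3.43},{"x":-1,"y":-3.43},{"x":-1,"y":-3.43},{"x":-1,"y":-3.43},{"x":-1,"y":-3.43},{"x":-1,"y":-3.43},{"x":-1,"y":-3.43}]'
python3 -m jog '[{"x":2.16,"y":-2.9},{"x":2.16,"y":-2.9},{"x":2.16,"y":-2.9},{"x":2.16,"y":-2.9},{"x":2.16,"y":-2.9},{"x":2.16,"y":-2.9},{"x":2.16,"y":-2.9},{"x":2.16,"y":-2.9},{"x":2.16,"y":-2.9},{"x":2.16,"y":-2.9},{},{}]'
python3 - <<'E'
from h import *
i,K,W=cam("wrist"); s=sense(); print(s["eef_pos"],s["tcp_rot"],W[:3].round(2))
print(proj(K,W,[455,-138,38]))
cv2.imwrite("pics/w1.png",i); np.savez("w1.npz",i=i,K=K,W=W)
E
```

```text
[ 152.6276367  -605.77397272  230.82660961] [-3.14070795e+00 -1.84869445e-05  2.46804675e-01] [[ 2.4000e-01 -9.3000e-01 -2.9000e-01  2.2604e+02]
 [-9.7000e-01 -2.3000e-01 -7.0000e-02 -5.8778e+02]
 [-0.0000e+00  2.9000e-01 -9.6000e-01  3.7334e+02]]
[-304.79390916 -431.85715716]schema error: expected keys x, y, z, spin, grip
schema error: expected keys x, y, z, spin, grip
```

View pics/w1.png

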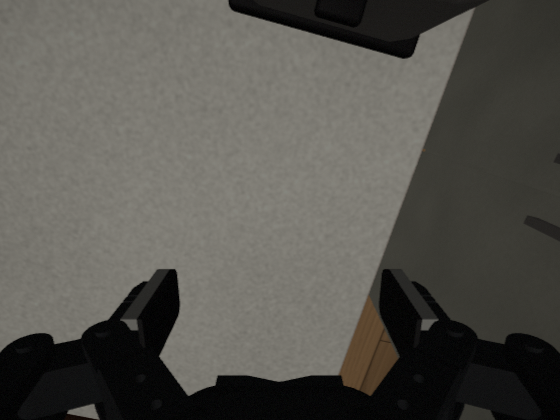

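The move was refused because every key is needed. The picture still shows the start pose, with the toaster's edge at the top. I'll resend with all keys.

```bash
python3 -m jog '[{"x":0,"y":0,"z":0,"spin":0.106,"grip":0},{"x":0,"y":0,"z":0,"spin":0.106,"grip":0},{"x":0,"y":0,"z":0,"spin":0.106,"grip":0},{"x":0,"y":0,"z":0,"spin":0.106,"grip":0},{"x":0,"y":0,"z":0,"spin":0.106,"grip":0},{"x":-1,"y":-3.43,"z":0,"spin":0,"grip":0},{"x":-1,"y":-3.43,"z":0,"spin":0,"grip":0},{"x":-1,"y":-3.43,"z":0,"spin":0,"grip":0},{"x":-1,"y":-3.43,"z":0,"spin":0,"grip":0},{"x":-1,"y":-3.43,"z":0,"spin":0,"grip":0},{"x":-1,"y":-3.43,"z":0,"spin":0,"grip":0},{"x":-1,"y":-3.43,"z":0,"spin":0,"grip":0}]' &&
python3 -m jog '[{"x":2.16,"y":-2.9,"z":0,"spin":0,"grip":0},{"x":2.16,"y":-2.9,"z":0,"spin":0,"grip":0},{"x":2.16,"y":-2.9,"z":0,"spin":0,"grip":0},{"x":2.16,"y":-2.9,"z":0,"spin":0,"grip":0},{"x":2.16,"y":-2.9,"z":0,"spin":0,"grip":0},{"x":2.16,"y":-2.9,"z":0,"spin":0,"grip":0},{"x":2.16,"y":-2.9,"z":0,"spin":0,"grip":0},{"x":2.16,"y":-2.9,"z":0,"spin":0,"grip":0},{"x":2.16,"y":-2.9,"z":0,"spin":0,"grip":0},{"x":2.16,"y":-2.9,"z":0,"spin":0,"grip":0},{"x":0,"y":0,"z":0,"spin":0,"grip":0},{"x":0,"y":0,"z":0,"spin":0,"grip":0}]' &&
python3 - <<'E'
from h import *
i,K,W=cam("wrist"); s=sense(); print(s["eef_pos"],s["tcp_rot"],W[:3].round(2))
print(proj(K,W,[455,-138,38]))
cv2.imwrite("pics/w2.png",i); np.savez("w2.npz",i=i,K=K,W=W)
E
```

```text
clock: 1.2
eef_pos: [152.2, -354.1, 231.0]
tcp_rot: [-3.141, 0.0, -0.283]
contact_force: [1.2, 0.8, 1.0]
opening: 1.0
grasp_force: 0.0
clock: 2.2
eef_pos: [441.9, -136.7, 231.0]
tcp_rot: [3.142, 0.0, -0.28]
contact_force: [0.3, -0.4, 0.5]
opening: 1.001
grasp_force: 0.0
[ 440.8201902  -137.39265531  230.91235929] [ 3.14134444e+00  1.16805902e-03 -2.81292724e-01] [[-2.8000e-01 -9.2000e-01 -2.8000e-01  5.1474e+02]
 [-9.6000e-01  2.6000e-01  8.0000e-02 -1.5774e+02]
 [-0.0000e+00  3.0000e-01 -9.6000e-01  3.7360e+02]]
[276.96112161 168.6191373 ]
```

View pics/w2.png

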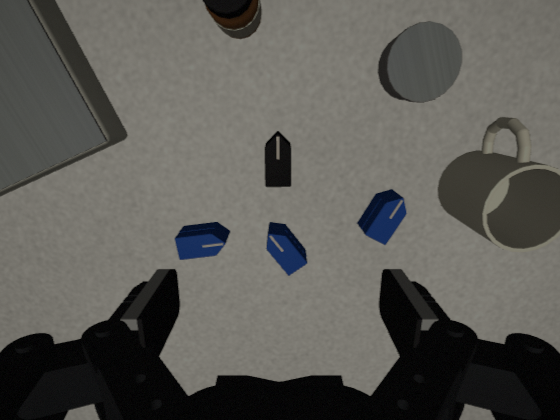

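The wrist view shows the black knob with its nose at (278,132), tail at row 187 and sides at columns 265–291, so it is already aligned with the tool. The blue look-alikes lie clear of the finger path. Now I measure the knob.

```bash
python3 - <<'E'
from h import *
d=np.load("w2.npz"); i,K,W=d["i"],d["K"],d["W"]
g=i.max(2); m=np.zeros(g.shape,np.uint8); m[120:200,250:310]=(g[120:200,250:310]<45)*255
m=cv2.morphologyEx(m,cv2.MORPH_CLOSE,np.ones((9,9)))
k=max(cv2.findContours(m,0,1)[0],key=cv2.contourArea)
P=np.array([ray(K,W,p[0],38)[:2] for p in k],np.float32)
r=cv2.minAreaRect(P); print(r)
s=sense(); y=s["tcp_rot"][2]; t=np.array([np.cos(y),np.sin(y)]); n=np.array([np.sin(y),-np.cos(y)])
Q=np.c_[(P-s["eef_pos"][:2])@t,(P-s["eef_pos"][:2])@n]
print(Q.min(0),Q.max(0),"tip y",Q[Q[:,0].argmax()], s["qpos"])
top=Q[(Q[:,0]<Q[:,0].max()-22)]; print(len(top),np.median(top[top[:,1]<top[:,1].mean()],0),np.median(top[top[:,1]>top[:,1].mean()],0))
E
```

```text
((463.8381042480469, -141.0655517578125), (24.5076904296875, 53.86602020263672), 74.4864730834961)
[ -3.79312878 -15.07579004] [50.06278299  9.66576825] tip y [50.06278299 -3.29165883] [-3.05176882e-01  9.63428646e-02  1.96839062e+00 -3.13317050e-04
  1.07802099e+00  1.54706041e+00]
85 [  6.88406656 -14.20060803] [6.41244917 9.44331786]
```

```bash
python3 -m jog '[{"x":1.45,"y":-0.25,"z":0,"spin":0,"grip":0},{"x":0,"y":0,"z":3,"spin":0,"grip":0},{"x":0,"y":0,"z":3,"spin":0,"grip":0},{"x":0,"y":0,"z":3,"spin":0,"grip":0},{"x":0,"y":0,"z":3,"spin":0,"grip":0},{"x":0,"y":0,"z":3,"spin":0,"grip":0},{"x":0,"y":0,"z":3,"spin":0,"grip":0},{"x":0,"y":0,"z":2,"spin":0,"grip":0},{"x":0,"y":0,"z":1.2,"spin":0,"grip":0},{"x":0,"y":0,"z":0.8,"spin":0,"grip":0},{"x":0,"y":0,"z":0.4,"spin":0,"grip":0},{"x":0,"y":0,"z":0,"spin":0,"grip":0},{"x":0,"y":0,"z":0,"spin":0,"grip":0}]'
python3 -m jog '[{"x":0,"y":0,"z":0,"spin":0,"grip":0.4},{"x":0,"y":0,"z":0,"spin":0,"grip":0.6},{"x":0,"y":0,"z":0,"spin":0,"grip":0.8},{"x":0,"y":0,"z":0,"spin":0,"grip":1},{"x":0,"y":0,"z":0,"spin":0,"grip":1},{"x":0,"y":0,"z":0,"spin":0,"grip":1},{"x":0,"y":0,"z":0,"spin":0,"grip":1},{"x":0,"y":0,"z":0,"spin":0,"grip":1},{"x":0,"y":0,"z":0,"spin":0,"grip":1},{"x":0,"y":0,"z":0,"spin":0,"grip":1},{"x":0,"y":0,"z":0,"spin":0,"grip":1},{"x":0,"y":0,"z":0,"spin":0,"grip":1},{"x":0,"y":0,"z":0,"spin":0,"grip":1}]' 60
```

```text
clock: 3.33
eef_pos: [455.8, -140.0, 7.9]
tcp_rot: [3.142, -0.001, -0.284]
contact_force: [0.9, -0.4, -0.2]
opening: 0.997
grasp_force: 0.0
clock: 4.42
eef_pos: [455.9, -139.6, 7.7]
tcp_rot: [3.142, -0.001, -0.283]
contact_force: [-1.5, -0.3, 6.2]
opening: 0.296
grasp_force: 59.3
```

```bash
python3 -m jog '[{"x":0,"y":0,"z":-0.5,"spin":0,"grip":1},{"x":0,"y":0,"z":-1.5,"spin":0,"grip":1},{"x":0,"y":0,"z":-3,"spin":0,"grip":1},{"x":0,"y":0,"z":-3,"spin":0,"grip":1},{"x":0,"y":0,"z":-3,"spin":0,"grip":1},{"x":0,"y":0,"z":-3,"spin":-0.095,"grip":1},{"x":0,"y":0,"z":-2,"spin":-0.094,"grip":1},{"x":0,"y":0,"z":-1.2,"spin":-0.094,"grip":1},{"x":0.3,"y":-2,"z":0,"spin":0,"grip":1},{"x":0.3,"y":-3.5,"z":0,"spin":0,"grip":1},{"x":0.3,"y":-3.5,"z":0,"spin":0,"grip":1},{"x":0.3,"y":-3.5,"z":0,"spin":0,"grip":1},{"x":0.3,"y":-3.5,"z":0,"spin":0,"grip":1},{"x":0.3,"y":-3.5,"z":0,"spin":0,"grip":1},{"x":0.3,"y":-3.5,"z":0,"spin":0,"grip":1},{"x":0.3,"y":-3,"z":0,"spin":0,"grip":1},{"x":0,"y":-2,"z":0,"spin":0,"grip":1},{"x":0,"y":0,"z":0,"spin":0,"grip":1},{"x":0,"y":0,"z":0,"spin":0,"grip":1},{"x":0,"y":0,"z":0,"spin":0,"grip":1}]' &&
python3 - <<'E'
from h import *
i,K,W=cam("wrist"); s=sense(); print(s["eef_pos"],s["tcp_rot"],s["grasp_force"],s["contact_force"])
c=proj(K,W,[549,140,90]); print(c)
np.savez("w3.npz",i=i,K=K,W=W)
x,y=[int(v) for v in c]; x0,y0=max(x-40,0),max(y-30,0)
cr=cv2.resize(i[y0:y0+60,x0:x0+80],(480,360),interpolation=2); 
out=np.zeros((420,560+0,3),np.uint8)
full=np.hstack([cv2.resize(i,(320,240)),cv2.resize(cr,(480,360))[:240] if 0 else np.zeros((240,480,3),np.uint8)])
v=np.zeros((600,800,3),np.uint8); v[:240,:320]=cv2.resize(i,(320,240)); v[240:600,320:800]=cr
cv2.imwrite("pics/w3.png",np.clip(v*1.7,0,255).astype(np.uint8)); print(x0,y0)
E
```

```text
clock: 6.08
eef_pos: [479.3, 139.9, 179.2]
tcp_rot: [3.141, 0.001, 0.0]
contact_force: [-0.0, -0.3, -1.3]
opening: 0.294
grasp_force: 59.2
[479.36499645 139.59417357 179.24635897] [ 3.14115233e+00  4.35841228e-04 -5.66207240e-04] 59.18535416945815 [ 0.1989315   0.47004342 -0.26897227]
[278.95892555 111.65741686]
238 81
```

View pics/w3.png

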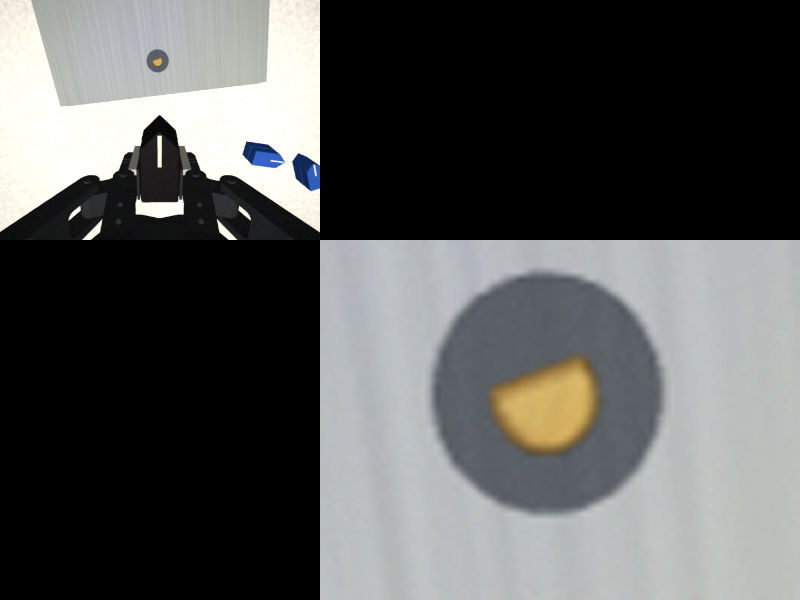

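The stem's D shows in the crop with its flat edge running from (492,390) to (585,355), so its normal (flat side) is at about +0.36 rad. I'll turn to that angle and look from closer.

```bash
python3 -m jog '[{"x":0,"y":0,"z":0,"spin":-0.12,"grip":1},{"x":0,"y":0,"z":0,"spin":-0.12,"grip":1},{"x":0,"y":0,"z":0,"spin":-0.12,"grip":1},{"x":-0.46,"y":1.2,"z":1.8,"spin":0,"grip":1},{"x":-0.46,"y":1.2,"z":1.8,"spin":0,"grip":1},{"x":0,"y":0,"z":1.8,"spin":0,"grip":1},{"x":0,"y":0,"z":0,"spin":0,"grip":1},{"x":0,"y":0,"z":0,"spin":0,"grip":1},{"x":0,"y":0,"z":0,"spin":0,"grip":1}]' &&
cat > m.py <<'E'
from h import *
import sys
i,K,W=cam("wrist"); s=sense(); print(s["eef_pos"],s["tcp_rot"],s["grasp_force"])
c=proj(K,W,[549,140,90]); print("exp",c)
np.savez("w4.npz",i=i,K=K,W=W)
y=s["tcp_rot"][2]; B=np.array([[np.cos(y),np.sin(y)],[np.sin(y),-np.cos(y)]])
hsv=cv2.cvtColor(i,cv2.COLOR_BGR2HSV)
m=((hsv[...,1]>90)&(hsv[...,0]>8)&(hsv[...,0]<35)&(hsv[...,2]>40)).astype(np.uint8)*255
yy,xx=np.mgrid[:420,:560]; m[(np.hypot(xx-c[0],yy-c[1])>60)]=0
k=max(cv2.findContours(m,0,1)[0],key=cv2.contourArea); print("area",cv2.contourArea(k))
P=np.array([ray(K,W,p[0],90)[:2] for p in k])
Q=(P-s["eef_pos"][:2])@B.T
print("stem in tool axes min/max",Q.min(0),Q.max(0))
np.save("Q.npy",Q)
h=Q[Q[:,0]>Q[:,0].max()-1.8]
h=h[abs(h[:,1]-Q[:,1].mean())<3.5]
print("flat slope (dx/dy tool)",np.polyfit(h[:,1],h[:,0],1), len(h))
# knob in hand
zt=s["eef_pos"][2]+30.2
g=i.max(2); 
x,yv=[int(v) for v in c]; A=i[max(yv-40,0):yv+40,max(x-50,0):x+50]
v=np.zeros((600,800,3),np.uint8); v[:420,:560]=i; v[360:600,500:800]=cv2.resize(A,(300,240),interpolation=2)
cv2.imwrite(f"pics/{sys.argv[1]}.png",np.clip(v*1.7,0,255).astype(np.uint8))
for tx in (-20,0,20,38): 
    p=s["eef_pos"].copy(); p[:2]+=np.array([tx,0])@B; p[2]=zt; print(tx,proj(K,W,p).round(1),end=" ")
E
python3 m.py w4
```

```text
clock: 6.88
eef_pos: [480.1, 114.4, 126.1]
tcp_rot: [3.142, -0.001, 0.359]
contact_force: [0.3, 0.7, -0.4]
opening: 0.292
grasp_force: 59.1
[480.29943772 114.69500076 126.36855484] [ 3.14140997e+00 -1.51070084e-03  3.59270973e-01] 59.10014333669096
exp [279.16079381 106.70569356]
area 335.0
stem in tool axes min/max [71.15292477 -6.54835456] [79.69092047  4.8455314 ]
flat slope (dx/dy tool) [-7.48955625e-04  7.96867851e+01] 14
-20 [277.9 356.1] 0 [277.8 311.9] 20 [277.8 263.5] 38 [277.7 215.8]
```

View pics/w4.png

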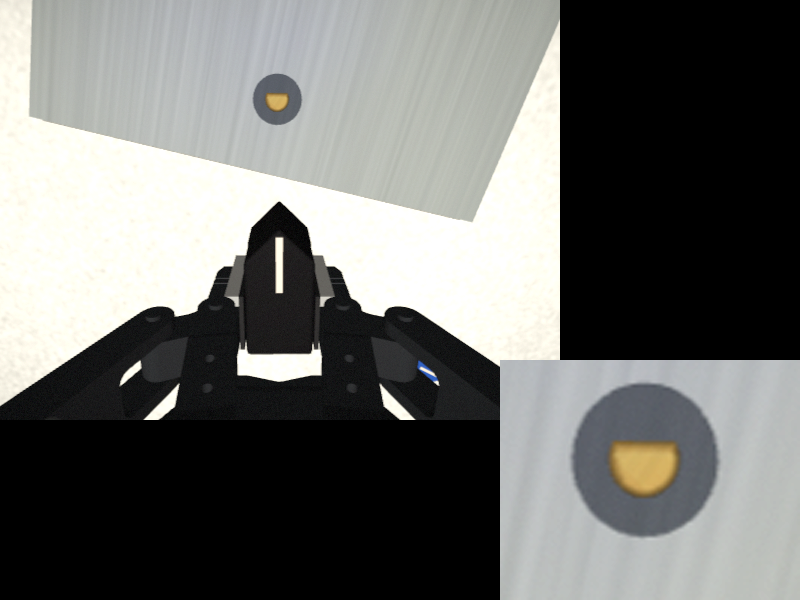

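The picture shows the stem's D at (277,102) with its flat exactly across the image, matching the nose direction. The knob is held straight, its pale line at column 279. Next I measure the knob's offset in the grip.

```bash
python3 - <<'E'
from h import *
d=np.load("w4.npz"); i,K,W=d["i"],d["K"],d["W"]; s=sense(); e=s["eef_pos"]; y=s["tcp_rot"][2]
B=np.array([[np.cos(y),np.sin(y)],[np.sin(y),-np.cos(y)]])
def p(tx,ty,z): return proj(K,W,[*(e[:2]+np.array([tx,ty])@B),e[2]+z]).round(1)
for n,a in dict(tailtop=(-20,0,30.2),tiptop=(38,0,30.2),tipbot=(38,0,-7.8),shoulderTop=(20,13,30.2),shoulderBot=(20,13,-7.8)).items(): print(n,p(*a))
c=i[190:370,230:330].astype(float); c=np.clip((c/120)**.5*255,0,255).astype(np.uint8)
cv2.imwrite("pics/w4c.png",cv2.resize(c,None,fx=3.3,fy=3.3,interpolation=2))
E
```

```text
tailtop [277.9 356.1]
tiptop [277.7 215.8]
tipbot [278.1 189.2]
shoulderTop [314.  263.5]
shoulderBot [306.2 226.9]
```

View pics/w4c.png

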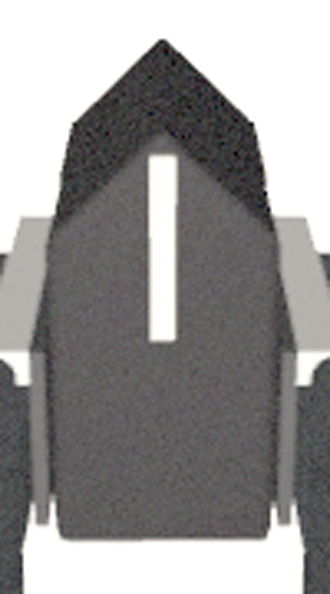

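```bash
python3 - <<'E'
from h import *
d=np.load("w4.npz"); i,K,W=d["i"],d["K"],d["W"]; s=sense(); e=s["eef_pos"]; y=s["tcp_rot"][2]
B=np.array([[np.cos(y),np.sin(y)],[np.sin(y),-np.cos(y)]])
c=lambda u,v:(230+u/3.3,190+v/3.3)
pt=dict(tip=c(163,135),sl=c(50,222),sr=c(277,226),tl=c(57,538),tr=c(268,538))
pb=dict(tip=c(163,39),sl=c(72,125),sr=c(254,125))
for z in (30.2,27,24): print("top",z,{k:(B@(ray(K,W,v,e[2]+z)-e)[:2]).round(1) for k,v in pt.items()})
for z in (-7.8,-10): print("bot",z,{k:(B@(ray(K,W,v,e[2]+z)-e)[:2]).round(1) for k,v in pb.items()})
d=np.load("w2.npz"); i,K,W=d["i"],d["K"],d["W"]; print(proj(K,W,[455.6,-139.8,38]))
# blue look-alike lengths in the top view (areas -> shape)
i,K,W=cam("top"); h=cv2.cvtColor(i,cv2.COLOR_BGR2HSV); m=cv2.inRange(h,(105,120,40),(130,255,255))
for k in cv2.findContours(m,0,1)[0]:
    if cv2.contourArea(k)>40:
        P=np.array([ray(K,W,p[0],30)[:2] for p in k],np.float32); print(cv2.minAreaRect(P))
E
```

```text
top 30.2 {'tip': array([32.5,  0.6]), 'sl': array([ 22.4, -11.6]), 'sr': array([22. , 12.9]), 'tl': array([-18.6, -12. ]), 'tr': array([-18.6,  13. ])}
top 27 {'tip': array([31.3,  0.6]), 'sl': array([ 20.9, -12. ]), 'sr': array([20.4, 13.3]), 'tl': array([-21.2, -12.4]), 'tr': array([-21.2,  13.4])}
top 24 {'tip': array([30.1,  0.6]), 'sl': array([ 19.5, -12.3]), 'sr': array([19. , 13.6]), 'tl': array([-23.7, -12.7]), 'tr': array([-23.7,  13.7])}
bot -7.8 {'tip': array([32.1,  0.6]), 'sl': array([ 19.5, -12.2]), 'sr': array([19.5, 13.4])}
bot -10 {'tip': array([31.5,  0.6]), 'sl': array([ 18.7, -12.4]), 'sr': array([18.7, 13.6])}
[278.54817459 167.53940777]
((362.81695556640625, -121.40706634521484), (41.593421936035156, 20.222204208374023), 19.922636032104492)
((369.2092590332031, -232.98948669433594), (21.60213851928711, 41.924312591552734), 45.960609436035156)
((396.83233642578125, -35.02316665649414), (40.48659133911133, 21.719886779785156), 80.20994567871094)
```

```bash
python3 -m jog '[{"x":1.55,"y":-0.14,"z":0,"spin":0,"grip":1},{"x":2,"y":0,"z":0,"spin":0,"grip":1},{"x":2,"y":0,"z":0,"spin":0,"grip":1},{"x":1.3,"y":0,"z":0,"spin":0,"grip":1},{"x":0.8,"y":0,"z":0,"spin":0,"grip":1},{"x":0,"y":0,"z":0.8,"spin":0,"grip":1},{"x":0,"y":0,"z":0.8,"spin":0,"grip":1},{"x":0,"y":0,"z":0.6,"spin":0,"grip":1},{"x":0,"y":0,"z":0.3,"spin":0,"grip":1},{"x":0,"y":0,"z":0,"spin":0,"grip":1},{"x":0,"y":0,"z":0,"spin":0,"grip":1},{"x":0,"y":0,"z":0,"spin":0,"grip":1}]'
python3 -m jog '[{"x":0,"y":0,"z":0.1,"spin":0,"grip":1},{"x":0,"y":0,"z":0.1,"spin":0,"grip":1},{"x":0,"y":0,"z":0.1,"spin":0,"grip":1},{"x":0,"y":0,"z":0,"spin":0,"grip":1},{"x":0,"y":0,"z":0,"spin":0,"grip":1}]'
python3 -c "
from rig import *
s=sense();print(s['eef_pos'],s['contact_force'],s['wrist_torque'])"
```

```text
clock: 7.98
eef_pos: [550.6, 143.0, 100.4]
tcp_rot: [3.142, -0.0, 0.36]
contact_force: [0.5, 0.1, -1.0]
opening: 0.297
grasp_force: 59.1
clock: 8.4
eef_pos: [550.6, 143.0, 97.3]
tcp_rot: [-3.142, 0.0, 0.36]
contact_force: [-0.1, -0.1, -1.0]
opening: 0.295
grasp_force: 59.1
[550.61247751 143.00974989  97.27592594] [-0.06993046 -0.13566941 -0.95042704] [ 0.00157238  0.01226249 -0.04803227]
```

```bash
for n in 1 2 3; do python3 -m jog '[{"x":0,"y":0,"z":0.1,"spin":0,"grip":1},{"x":0,"y":0,"z":0,"spin":0,"grip":1},{"x":0,"y":0,"z":0,"spin":0,"grip":1}]' | egrep "eef|contact"; python3 -c "
from rig import *
print(sense()['wrist_torque'])"; done
```

```text
eef_pos: [550.6, 143.0, 96.2]
contact_force: [0.3, 0.9, -0.5]
[ 7.99867842e-03 -2.37741058e-02 -5.13075371e-05]
eef_pos: [550.6, 143.0, 95.2]
contact_force: [0.2, -0.6, -0.5]
[-0.03538223 -0.05534215  0.03219083]
eef_pos: [550.6, 143.0, 94.2]
contact_force: [-0.7, 0.2, -0.5]
[-0.03653869 -0.07538588  0.03843888]
```

No contact at 3.6 mm below the stem's top, so the stem is entering the bore. Continuing in small steps.

```bash
for n in 1 2 3; do python3 -m jog '[{"x":0,"y":0,"z":0.15,"spin":0,"grip":1},{"x":0,"y":0,"z":0.15,"spin":0,"grip":1},{"x":0,"y":0,"z":0.1,"spin":0,"grip":1},{"x":0,"y":0,"z":0,"spin":0,"grip":1},{"x":0,"y":0,"z":0,"spin":0,"grip":1}]' | egrep "eef|contact"; python3 -c "
from rig import *
print(sense()['wrist_torque'])"; done
```

```text
eef_pos: [550.6, 143.0, 90.2]
contact_force: [0.6, -0.7, -0.5]
[-0.10753798 -0.05095191  0.00933892]
eef_pos: [550.6, 143.0, 86.2]
contact_force: [1.5, -0.0, -1.4]
[-0.12030631 -0.20223987  0.00305426]
eef_pos: [550.6, 143.0, 82.1]
contact_force: [1.6, -0.9, -1.7]
[-0.14624218 -0.21338839  0.02105961]
```

```bash
for n in 1 2 3 4 5 6 7 8; do python3 -m jog '[{"x":0,"y":0,"z":0.05,"spin":0,"grip":1},{"x":0,"y":0,"z":0.05,"spin":0,"grip":1},{"x":0,"y":0,"z":0,"spin":0,"grip":1},{"x":0,"y":0,"z":0,"spin":0,"grip":1}]' | egrep "eef|contact"; done; python3 -c "
from rig import *
print(sense()['wrist_torque'])"
```

```text
eef_pos: [550.7, 143.0, 81.3]
contact_force: [1.0, -0.1, -0.3]
eef_pos: [550.7, 143.0, 80.3]
contact_force: [1.7, -0.1, -0.8]
eef_pos: [550.6, 143.0, 79.2]
contact_force: [1.1, -0.2, 0.0]
eef_pos: [550.7, 143.0, 78.2]
contact_force: [0.7, -1.0, -0.4]
eef_pos: [550.7, 143.0, 77.6]
contact_force: [-0.1, -1.9, 6.2]
eef_pos: [550.7, 143.0, 76.6]
contact_force: [-0.8, -1.0, 5.5]
eef_pos: [550.7, 143.0, 75.7]
contact_force: [0.0, -2.2, 7.3]
eef_pos: [550.7, 143.0, 74.7]
contact_force: [-0.3, -2.3, 7.5]
[-0.27490965  0.15059766 -0.02854824]
```

Bottoming came at TCP z of about 77.8 as predicted, and the spring force is now rising. I'll press to the stop.

```bash
for n in 1 2 3 4 5; do python3 -m jog '[{"x":0,"y":0,"z":0.05,"spin":0,"grip":1},{"x":0,"y":0,"z":0.05,"spin":0,"grip":1},{"x":0,"y":0,"z":0,"spin":0,"grip":1},{"x":0,"y":0,"z":0,"spin":0,"grip":1}]' 80 | egrep "eef|contact"; done
```

```text
eef_pos: [550.8, 143.0, 73.8]
contact_force: [-1.6, -1.3, 9.7]
eef_pos: [550.8, 143.0, 72.9]
contact_force: [-1.5, -0.7, 9.2]
eef_pos: [550.8, 143.1, 72.0]
contact_force: [-1.4, -2.2, 9.5]
eef_pos: [550.9, 143.1, 71.6]
contact_force: [-4.4, -2.7, 15.7]
eef_pos: [551.0, 143.1, 71.4]
contact_force: [-5.9, -3.6, 26.3]
```

The motion stalls at 71.5 with 26 N, so the stem is at its stop. One hold and a check picture.

```bash
python3 -m jog '[{"x":0,"y":0,"z":0,"spin":0,"grip":1},{"x":0,"y":0,"z":0,"spin":0,"grip":1},{"x":0,"y":0,"z":0,"spin":0,"grip":1},{"x":0,"y":0,"z":0,"spin":0,"grip":1},{"x":0,"y":0,"z":0,"spin":0,"grip":1},{"x":0,"y":0,"z":0,"spin":0,"grip":1}]'; python3 - <<'E'
from h import *
i,K,W=cam("scene"); c=np.array(proj(K,W,[551,143,80])).astype(int); print(c)
a=i[max(c[1]-75,0):c[1]+75,max(c[0]-100,0):c[0]+100]
cv2.imwrite("pics/end.png",np.clip(cv2.resize(a,None,fx=3.5,fy=3.5)*1.6,0,255).astype(np.uint8))
E
```

```text
clock: 15.23
eef_pos: [551.0, 143.1, 71.4]
tcp_rot: [3.142, -0.001, 0.36]
contact_force: [-6.7, -2.1, 26.1]
opening: 0.289
grasp_force: 84.7
[370 281]
```

View pics/end.png

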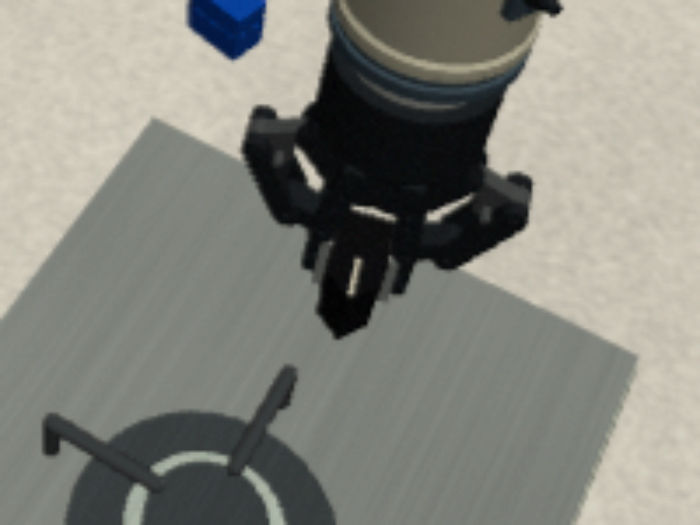

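The picture shows the knob at (345,290), gripped and down almost on the hob's top, with nothing else touched. Handing in.

```bash
python3 -c "
from rig import *
print(sign_off())"
```

```text
the job is handed in; nothing more can be done
None
```

The black knob is fully home on the valve stem, nose on the flat's side, and the gripper is still holding it pressed in at the stop with about 26 N; I handed the job in at about 15 s, with no verdict shown.

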